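Open up the double-door coffee cabinet

TASK

Open the coffee cabinet right up, so that the wide capsule tray inside can be drawn out: press the lever handle and swing the right-hand door wide open, then free the handleless left-hand door that it was lapping over and swing that wide open too. Leave both doors standing about square to the cabinet front, and do not disturb the things standing on and around the cabinet.

Things in the scene. Friction and masses are not known exactly. Their poses are not given: they have to be found in the camera images.
- cabinet: Grey leather-clad coffee cabinet, fixed on the table: 370 mm wide, 200 deep, 200 high; a tray rim stands 18 mm higher along its sides and back, none in front. Origin on the table under the centre of the carcass; x points from the doors to the back, y to the left as seen from the robot, z up. Doors (2): each 183 mm wide, 16 thick, 17 to 199 mm above the table, backs 101 mm in front of the origin.
- carcass_front (a point): Middle of the open front, where the doors meet (3 mm gap), 100 mm in front of the cabinet's origin and 184 mm above the table, level with the underside of the 16 mm top panel; axes as the cabinet's. Here the top's front edge has a finger scoop, 120 mm wide and 26 deep. Behind the doors, the inside shelf (110 to 120 mm above the table) begins 56 mm back, capsules (up to 87 mm) 60 mm back.
- strike (a point): Steel strike tab (15 mm wide, 3 thick) under the top panel just behind the right door, 71 mm right of the middle, on which the latch holds; it hangs down to between 165 and 169 mm above the table, as its fitter set it, which cannot be seen or read. This point is fixed to the cabinet, near the tab's middle.
- latched_leaf (a joint): Right-hand door, hinged at its right edge; 0 shut, grows as it opens towards the robot, stop at 1.6 rad. It has the lever handle, and a cover strip (4 mm thick, full height) on its free edge which laps 14 mm over the front of the left door, so the left door cannot open while this one is shut. It stays where it is left.
- plain_leaf (a joint): Left-hand door, hinged at its left edge, no handle; 0 shut, grows as it opens towards the robot, stop at 1.6 rad. Once the right door is out of the way it can be hooked behind its free edge or pinched by its upper edge (199 mm high) through the scoop; a ball catch at its foot holds it until about 6 N is pulled at the free edge, then it swings easily and stays where left.
- lever (a joint): Lever handle of the right door: 0 level (at rest), grows as its free end is pressed down, hard stop at 0.78 rad. Sprung: about 3 N at lever_grip to start, 9 N at the stop. The latch lets go somewhere between 0.4 and 0.65 rad, different each time; until then the door gives only 2 mm. The lever must be kept down while the door starts; it springs back when released.
- lever_grip (a point): Where to grip the lever: centre of its round steel bar (10 mm thick, level along the door at rest, 37 mm of free space between bar and door front), 50 mm from the pivot; the bar goes on 25 mm to its free end towards the hinge. At rest 172 mm above the table, 27 mm below the door's top edge. Axes turn with door and lever: x into the door, y along the bar back to the pivot.
- lever_pivot (a point): The point on the lever's turning axis at the level of the bar (42 mm in front of the door front, 45 mm from the right door's free edge). The lever turns about its x axis.
- latched_hinge (a point): On the right door's hinge axis (vertical, at the front outer corner of the door), 108 mm above the table. Its axes turn with the door: y along the door to its free edge (183 mm away), x from the front face through to its back face (16 mm).
- plain_hinge (a point): On the left door's hinge axis (vertical, at the front outer corner of the door), 108 mm above the table. Its axes turn with the door: -y along the door to its free edge (183 mm away), x from the front face through to its back face (16 mm).
- plain_edge (a point): On the left door: the inner (back) corner of its free edge, at mid height, 108 mm above the table. Same axes as plain_hinge.
- sugar_bowl: Bystander: white bowl, 80 mm across, 50 high, on the cabinet top; origin at the centre of its underside.
- espresso_cup: Bystander: small white cup, 60 mm across, 55 high, on the cabinet top; origin at the centre of its underside.
- coffee_jar: Bystander: amber glass jar with dark cap, 66 mm across, 85 high, on the cabinet top; origin at the centre of its underside.
- candle: Bystander: black glass candle, 84 mm across, 100 high, right of the cabinet; origin at the centre of its underside.
- mug: Bystander: black mug, 80 mm across, 90 high, on the table at the left; origin at the centre of its underside.
- milk_jug: Bystander: steel jug with one handle, 88 mm across, 100 high, on the table at the right; origin at the centre of its underside.
- spoon: Bystander: steel spoon, 150 mm long, lying on the table between robot and cabinet; origin on the table near its middle.
- capsule_box: Bystander: black cardboard-like box with a brass-coloured band, 70 x 110 x 50 mm, on the table at the left; origin at the centre of its underside.

How it is judged (in metres and radians):
On the way, in this order (a step that is already met when the one before it is completed fails the run):
1. the lever is pressed down (value of joint lever above 0.3 rad), for 0.05 s.
2. the right-hand door is swung open past 69 degrees (1.2 rad) while the left-hand door is still shut (value of joint latched_leaf above 1.2 rad and value of joint plain_leaf below 0.08 rad), for 0.1 s.
At the end, for the whole second after the job is handed in: Both doors stand still, each open by more than 1.2 rad (69 degrees) from shut, the lever is released (back within 0.1 rad of level), and no bystander was shoved more than 30 mm or tipped over (value of joint each of latched_leaf, plain_leaf above 1.2 rad and value of joint lever below 0.1 rad and velocity of joint latched_leaf between -0.05 and 0.05 rad/s and velocity of joint plain_leaf between -0.05 and 0.05 rad/s); the robot touches nothing.
It fails at once if a thing standing on the cabinet is shoved more than 30 mm or knocked over (distance of any of sugar_bowl, espresso_cup, coffee_jar from where it was at the start of the episode above 0.03 m or angle between any of sugar_bowl, espresso_cup, coffee_jar's own z axis and vertical above 0.5 rad).
It fails at once if a thing standing around the cabinet is shoved more than 30 mm or knocked over (distance of any of candle, mug, milk_jug, spoon, capsule_box from where it was at the start of the episode above 0.03 m or angle between any of candle, mug, milk_jug, capsule_box's own z axis and vertical above 0.5 rad).
It also fails if it takes over 53 s, if anything falls off the work surface, if the arm or the gripper's body presses on something with over 40 N, if the wrist force passes 120 N, or if a joint passes its speed limit or range.

ROBOT

A 6-joint arm with a two-finger parallel gripper is mounted at the origin on the work surface. World frame = base frame: x ahead of the robot, y to its left, z up, the work surface at z = 0. Lengths are in m, angles in degrees, forces in N, time in s.
With the tool pointing down it reaches from about 0.25 to 0.725 m from the base axis. Payload 9.7 kg.
Tool frame: the origin (TCP) lies midway between the tips of the shut fingers; the grasp point (between the pads) lies 19 mm behind it (bot.hold_point_z is the distance from the TCP to the grasp point, in m); z points along the fingers, y is the line along which they close (so a half turn about z gives the same grasp; the last joint's range is limited). The gripper opens to 85 mm and grips with 20 to 120 N. Pads are 22 mm wide; open, the fingers measure 114 mm over their backs; the gripper's body (76 mm by 85 mm) begins 54 mm behind the grasp point. The pads swing forward as they close: fully open they stand 13 mm farther back than shut.
Start: joints at [77.177, 4.979, 10.078, 95.1, 0, 90], TCP at [0.122, 0.536, 0.231] pointing down, gripper open.
Joint ranges: [-179.16, 179.16], [-48.56, 103.87], [-65.8, 70.77], [-126.05, 130.52], [-82.76, 87.17], [-180, 180]. Speed limits (degrees/s): [127.2, 127.2, 147.25, 180, 180, 180].

INTERFACE

Orientations are given as [roll, pitch, yaw] about the fixed x, y, z axes, in that order (R = Rz(yaw) Ry(pitch) Rx(roll)).
In Python, from workcell import bot gives the robot as it stands.
- The arm moves only by the tool play_rows, never from a script. Its argument "steps" is a list that holds one entry, the list of rows, each a list of 4 numbers: the shift along the tool's x, y, z in m, then the turn about the tool's z in rad. In form: [[[tx, ty, tz, yaw], ...]]. A call has exactly 5 rows; each row shifts and turns the commanded pose from where the row before left it, along the tool's axes as they then stand; what a row does not reach is not made up. A row lasts 1/12 s, in which the tool goes at most 41.7 mm and 7.16 degrees, less where a joint would pass 70% of its speed; a pose out of reach is approached as far as the arm can. A call is refused whole if a number of a shift passes 0.0417 or a number of a turn 0.125, either way. A call with a gripper value outside its range is refused whole. "gripper" is the finger opening in m, from 0 to 0.0854, set as the call begins (left out, the last holds). The fingers move at their own pace and stop on an object; "squeeze" is the grip in N (left out, the last holds). Time passes only in rows, so rows that do not move let the fingers close, or fill a call up. It gives the time, the measured TCP pose, the force, the opening and the grip force at its end, in the units of the state.
- bot.get_obs(): the state, without advancing time (a new reading comes with each control period).
- bot.camera(name): name is "side" or "top"; returns a dict with "img" (480x640x3 uint8, blue, green, red), "vfov" (degrees; the focal length in pixels is half the picture's height over the tangent of half this angle, whatever the lens; pixels are square), "cx", "cy" (the principal point, pixels), "xyz" and "attitude" of the camera in the world. Camera axes: x right, y down, z forward; pixel columns grow to the right and rows downward; lengths in m; the calibration is good to about 2 mm. A picture is of the moment at which its call begins. There is no depth.
- bot.job_done(): hands the job in; it is judged then, once.
The state is a dict: "time": time; "q": joint angles; "qd": joint speeds; "joint_efforts": joint torques, N m; "ee_pos": TCP position; "tcp_rot": TCP orientation; "wrist_force": force on the tool from outside, world axes, zero at the start; "torque": the same for the moment, N m; "opening": finger opening in m; "grasp_force": force on a finger pad.
Only numpy, scipy, OpenCV 4.12 (cv2) and the standard library are available. Lean on these libraries where they do the work, as an engineer would, in place of code of your own. Each camera call takes 0.05 s, during which the arm holds its last target. There are 200 camera calls.

## Working session

There is one attempt and no reset: what is moved stays moved. The work goes in short steps, Python scripts to look and compute and a tool call to move; the robot and the scene stay as the last step left them, time stands still between calls to the robot, and variables do not carry over. Pictures are saved under pics/ and viewed, at most 10 in all, crops included, and the job is handed in when it is done.

Besides the shell and the picture viewer there is one more tool, called after "Emit:" as name([rows], argument=value, ...), one row to a line, values as JSON. play_rows: Moves the arm, as the interface text tells. Its arguments: {"type":"object","properties":{"steps":{"type":"array","items":{"type":"array","items":{"type":"array","items":{"type":"number"}}}},"gripper":{"type":"number"},"squeeze":{"type":"number"}},"required":["steps"]}

```bash
ls; mkdir -p pics
python3 - <<'E'
from workcell import bot
import cv2
print(bot.get_obs())
for n in("side","top"):
    c=bot.camera(n); cv2.imwrite(f"pics/{n}0.png",c["img"]); print({k:v for k,v in c.items() if k!="img"})
E
```

```text
pics
{'time': 0.0, 'q': array([ 7.71773520e+01,  5.01081481e+00,  1.00363276e+01,  9.51008644e+01,
       -1.09064417e-03,  8.99994535e+01]), 'qd': array([-0.01492671,  0.08131882, -0.0456905 ,  0.00111427, -0.06510452,
        0.01558611]), 'joint_efforts': array([ 1.48554358e-03, -5.20400798e+01,  4.64785874e+01,  1.69294380e-02,
        7.93887375e-05, -5.71027982e-06]), 'ee_pos': array([0.12201832, 0.53606025, 0.2306026 ]), 'tcp_rot': array([-1.79924648e+02,  1.08992455e-03,  1.67177900e+02]), 'wrist_force': array([-0.32531689, -0.18297429, -0.41676883]), 'torque': array([ 0.01192095, -0.0431751 , -0.01624315]), 'grasp_force': 0.0, 'opening': 0.08547487856691939}
{'vfov': 54.39198030677794, 'cx': 316.7435425334339, 'cy': 244.6560510682181, 'xyz': array([ 0.44074891, -1.039158  ,  0.9673264 ]), 'attitude': array([-128.68418791,   -0.8419434 ,   -6.23472337])}
{'vfov': 51.46003007736822, 'cx': 310.9115345252745, 'cy': 231.6576641445981, 'xyz': array([ 0.34498687, -0.01857739,  1.46434579]), 'attitude': array([-169.92519116,    0.8118694 ,  -89.17344519])}
```

View pics/side0.png

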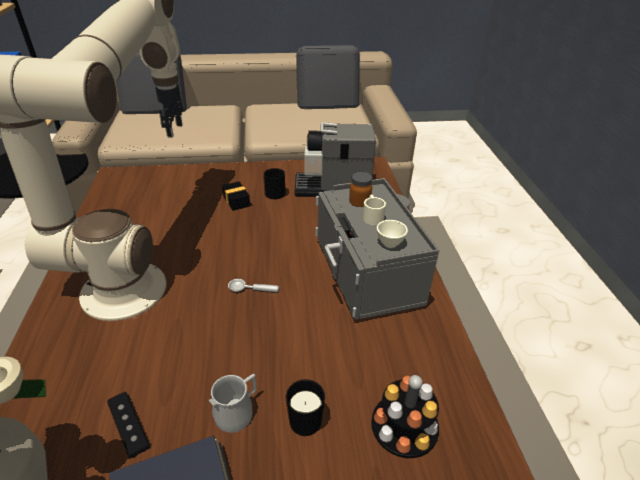

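View pics/top0.png

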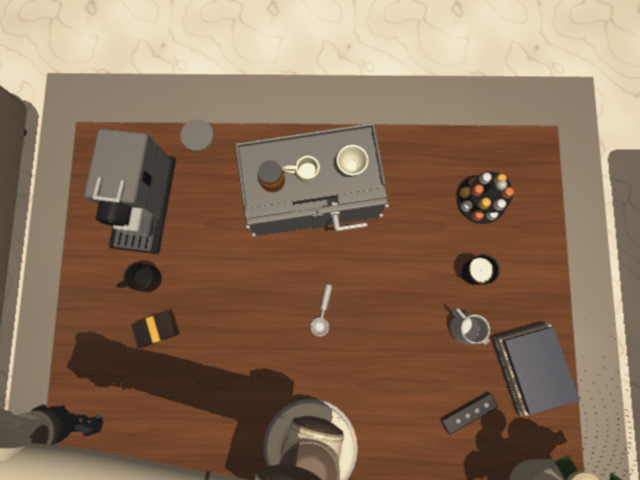

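The side view shows the cabinet at (320-435, 180-318) with its lever at (333,255). In the top view it is at (237-387, 125-235), lever bar about (333-368, 227), and the spoon at (323,310). I need enlarged crops next.

```bash
cat > h.py <<'E'
import numpy as np, cv2
from scipy.spatial.transform import Rotation as R
from workcell import bot
def cam(n):
    c=bot.camera(n); c["f"]=240/np.tan(np.radians(c["vfov"]/2)); c["R"]=R.from_euler("xyz",c["attitude"],degrees=True).as_matrix(); return c
def ray(c,u,v,z):
    d=c["R"]@np.array([(u-c["cx"])/c["f"],(v-c["cy"])/c["f"],1]); return c["xyz"]+d*(z-c["xyz"][2])/d[2]
def proj(c,P):
    p=(np.atleast_2d(P)-c["xyz"])@c["R"]; return np.c_[c["cx"]+c["f"]*p[:,0]/p[:,2],c["cy"]+c["f"]*p[:,1]/p[:,2]]
def crop(c,u0,v0,w,h,s,name):
    cv2.imwrite(f"pics/{name}.png",cv2.resize(c["img"][v0:v0+h,u0:u0+w],None,fx=s,fy=s,interpolation=cv2.INTER_CUBIC))
E
python3 - <<'E'
from h import *
t=cam("top"); s=cam("side")
crop(t,230,118,165,124,4.8,"t1"); crop(s,305,165,145,160,3.7,"s1")
E
```

```text
(no output)
```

View pics/t1.png

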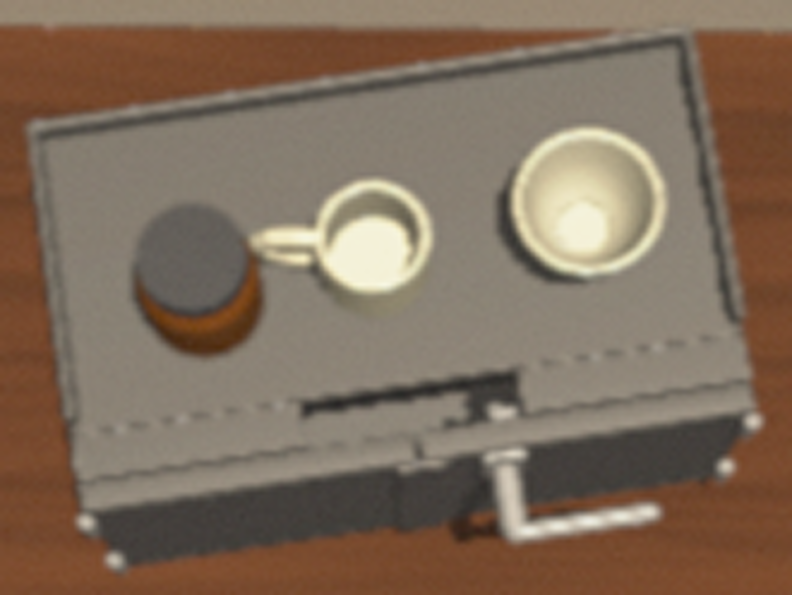

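View pics/s1.png

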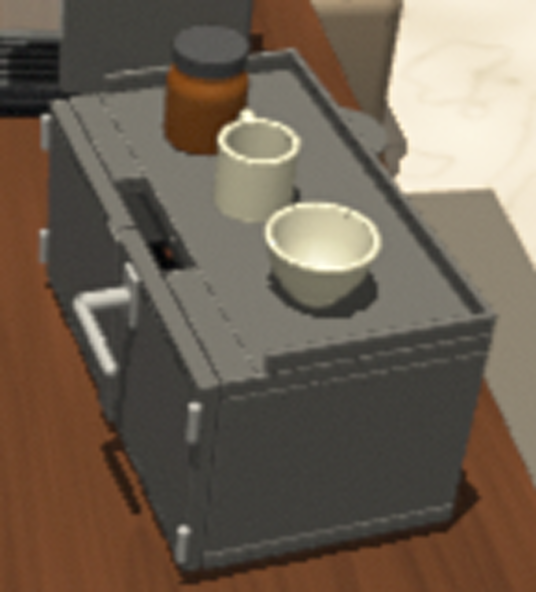

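The top crop shows rim corners at (33,122) and (690,30), and door-front top corners at (83,508) and (751,408). The lever elbow is at (517,535), its end at (655,512), and the scoop spans (305-518, 375-410). The side crop confirms an intact, shut cabinet. Next I fit the pose.

```bash
cat >> h.py <<'E'
def cab(p,P):
    P=np.atleast_2d(np.array(P,float)); c,s=np.cos(p[2]),np.sin(p[2])
    return np.c_[p[0]+c*P[:,0]-s*P[:,1],p[1]+s*P[:,0]+c*P[:,1],P[:,2]]
E
python3 - <<'E'
from h import *
from scipy.optimize import least_squares
t=cam("top"); s=cam("side")
T=np.array([(33,122),(690,30),(751,408),(83,508),(517,535),(655,512)])/4.8+[230-.4,118-.4]
TC=[(.1,.185,.218),(.1,-.185,.218),(-.117,-.1845,.199),(-.117,.1845,.199),(-.159,-.0465,.172),(-.159,-.1215,.172)]
S=np.array([(493,318),(197,388),(112,370)])/3.7+[305-.36,165-.36]
SC=[(.1,-.185,.218),(-.117,-.1845,.199),(-.159,-.1215,.172)]
f=lambda p:np.r_[(proj(t,cab(p,TC))-T).ravel(),(proj(s,cab(p,SC))-S).ravel()]
r=least_squares(f,[.55,0,.14],loss="soft_l1"); p=r.x
print(p,np.degrees(p[2])); print(np.round(f(p).reshape(-1,2),1))
print("grip",cab(p,[-.159,-.0965,.172]),"Lpinch",cab(p,[-.109,.02,.199]), "hingeR",cab(p,[-.117,-.1845,.1]),"hingeL",cab(p,[-.117,.1845,.1]))
for n,u,v,z in[("cup",372,225,.255),("jar",192,258,.285),("bowl",588,203,.25)]:
    P=ray(t,u/4.8+229.6,v/4.8+117.6,z); d=P[:2]-p[:2]; c,q=np.cos(p[2]),np.sin(p[2]); print(n,P,"cab",c*d[0]+q*d[1],-q*d[0]+c*d[1])
for n,u,v,z in[("candle",480,269,.1),("jug",470,328,.1),("spoon",323,310,.005),("spoonhandle",327,287,.005)]: print(n,ray(t,u,v,z))
np.save("p.npy",p)
E
```

```text
[0.73251072 0.00583749 0.16186418] 9.274134222235356
[[-1.1 -0.3]
 [ 0.9 -1.4]
 [ 1.3  0.7]
 [-0.1  0.7]
 [-0.3 -0.4]
 [-0.9  0.3]
 [ 1.2 -0.4]
 [ 0.1  0.5]
 [-1.1  0.1]]
grip [[ 0.59114085 -0.11502528  0.172     ]] Lpinch [[0.62171234 0.00800981 0.199     ]] hingeR [[ 0.64677378 -0.19510635  0.1       ]] hingeL [[0.58730637 0.16907029 0.1       ]]
cup [0.73193618 0.01377977 0.255     ] cab 0.0007129342130710565 0.007931053762124666
jar [0.70381779 0.10501495 0.285     ] cab -0.01233460890305381 0.10250516614588828
bowl [ 0.74677309 -0.10016091  0.25      ] cab -0.0030065807375788886 -0.10691135652627508
candle [ 0.48897523 -0.45937502  0.1       ]
jug [ 0.33013484 -0.42564178  0.1       ]
spoon [ 0.37409419 -0.03247372  0.005     ]
spoonhandle [ 0.44055786 -0.04346497  0.005     ]
```

Emit:
play_rows([
  [[0,0,0,0.1185],[0,0,0,0.1185],[0,0,0,0.1185],[0,0,0,0.1185],[0,0,0,0.1185]],
], gripper=0.04)

```text
time: 0.72
ee_pos: [0.1221, 0.5362, 0.2312]
tcp_rot: [-180.0, 0.0, 132.9]
wrist_force: [0.5, 1.2, 1.0]
opening: 0.0402
grasp_force: 0.0
```

Emit:
play_rows([
  [[0,0,0,0.1185],[0,0,0,0.1185],[0,0,0,0.1185],[0,0,0,0.1185],[0,0,0,0.1185]],
])

```text
time: 1.13
ee_pos: [0.1221, 0.5362, 0.2312]
tcp_rot: [-180.0, 0.0, 98.9]
wrist_force: [0.1, -0.9, -0.2]
opening: 0.0401
grasp_force: 0.0
```

```bash
python3 -c "
from workcell import bot
o=bot.get_obs();print(o['q'],o['ee_pos'],o['tcp_rot'])"
```

```text
[ 7.71768506e+01  4.98142639e+00  1.00720195e+01  9.50997431e+01
 -8.15810474e-04  1.58231606e+02] [0.12206353 0.53624335 0.23120437] [-1.79997364e+02  8.80009049e-03  9.89452450e+01]
```

Emit:
play_rows([
  [[-0.0359,0.0179,0,0],[-0.0359,0.0179,0,0],[-0.0359,0.0179,0,0],[-0.0359,0.0179,0,0],[-0.0359,0.0179,0,0]],
])

```text
time: 1.55
ee_pos: [0.2399, 0.372, 0.2313]
tcp_rot: [180.0, -0.0, 99.3]
wrist_force: [1.8, 0.9, 0.2]
opening: 0.0399
grasp_force: 0.0
```

Emit:
play_rows([
  [[-0.0359,0.0179,0,0],[-0.0359,0.0179,0,0],[-0.0359,0.0179,0,0],[-0.0359,0.0179,0,0],[-0.0359,0.0179,0,0]],
])

```text
time: 1.97
ee_pos: [0.3572, 0.209, 0.2315]
tcp_rot: [180.0, -0.0, 99.3]
wrist_force: [1.1, 0.1, 1.0]
opening: 0.0403
grasp_force: 0.0
```

Emit:
play_rows([
  [[-0.0359,0.0179,0,0],[-0.0359,0.0179,0,0],[-0.0359,0.0179,0,0],[-0.0359,0.0179,0,0],[-0.0359,0.0179,0,0]],
])

```text
time: 2.38
ee_pos: [0.4747, 0.0461, 0.2315]
tcp_rot: [180.0, -0.0, 99.3]
wrist_force: [-0.2, 1.1, 0.2]
opening: 0.0399
grasp_force: 0.0
```

Emit:
play_rows([
  [[-0.0359,0.0179,0,0],[-0.0359,0.0179,0,0],[-0.0359,0.0179,0,0],[-0.0359,0.0179,0,0],[0,0,0,0]],
])

```text
time: 2.8
ee_pos: [0.5703, -0.087, 0.2288]
tcp_rot: [-179.9, 0.0, 99.1]
wrist_force: [1.4, 0.3, -0.2]
opening: 0.04
grasp_force: 0.0
```

```bash
cat > st.py <<'E'
from h import *
import sys
p=np.load("p.npy"); o=bot.get_obs(); d=o["ee_pos"][:2]-p[:2]; c,s=np.cos(p[2]),np.sin(p[2])
print("cab",np.round([c*d[0]+s*d[1],-s*d[0]+c*d[1],o["ee_pos"][2]],4),"q",np.round(o["q"],1),o["tcp_rot"][2],"F",np.round(o["wrist_force"],1),o["opening"],o["grasp_force"],o["time"])
E
python3 st.py
```

```text
cab [-0.1751 -0.0655  0.2288] q [-8.6  8.8 14.  95.3 -0.1 72.3] 99.05002874260593 F [ 1.4  0.3 -0.2] 0.0400158271699071 0.0 2.8
```

Emit:
play_rows([
  [[-0.031,0.016,0,0],[0,0,0.011,0],[0,0,0.011,0],[0,0,0.01,0],[0,0,0,0]],
])

```text
time: 3.22
ee_pos: [0.5877, -0.1098, 0.1969]
tcp_rot: [-179.8, -0.1, 99.3]
wrist_force: [-0.8, 0.6, -0.9]
opening: 0.0399
grasp_force: 0.0
```

```bash
python3 - <<'E'
from h import *
a=cam("top"); b=cam("side")
x=[cv2.resize(c["img"][v:v+90,u:u+90],None,fx=4.4,fy=4.4,interpolation=cv2.INTER_CUBIC) for c,u,v in((a,300,170),(b,300,205))]
cv2.imwrite("pics/g1.png",np.hstack(x)); p=np.load("p.npy")
E
python3 st.py
```

```text
cab [-0.1611 -0.0907  0.1994] q [-10.6  11.2  13.4  92.3   0.   70.1] 99.30757862203706 F [-0.2 -0.2 -0.1] 0.03993538703049261 0.0 3.3167
```

View pics/g1.png

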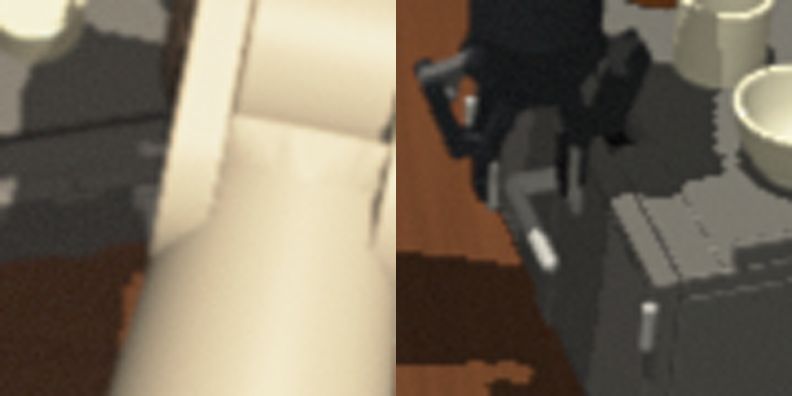

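The left panel (top view) is blocked by the arm. The right panel (side view) shows the finger pads straddling the bar at about (495,185) and (575,185). The outer knuckle reaches (640,100) and could foul the door top, so I'll narrow the opening, grip nearer the tips and closer to the pivot.

Emit:
play_rows([
  [[0.004,0.002,0,0],[0,0,0,0],[0,0,0.01,0],[0,0,0.01,0],[0,0,0.008,0]],
], gripper=0.027)

```text
time: 3.73
ee_pos: [0.5897, -0.1057, 0.1698]
tcp_rot: [-180.0, -0.0, 99.3]
wrist_force: [0.8, -0.3, -0.4]
opening: 0.0269
grasp_force: 0.0
```

Emit:
play_rows([
  [[0,0,0.007,0],[0,0,0,0],[0,0,0,0],[0,0,0,0],[0,0,0,0]],
])

```text
time: 4.15
ee_pos: [0.59, -0.1059, 0.1648]
tcp_rot: [180.0, 0.0, 99.3]
wrist_force: [1.6, -0.1, -0.2]
opening: 0.0271
grasp_force: 0.0
```

```bash
python3 st.py
```

```text
cab [-0.1586 -0.0873  0.1648] q [-10.2  10.9   9.3  88.4   0.   70.6] 99.2770188825352 F [ 1.6 -0.1 -0.2] 0.02714990865607904 0.0 4.15
```

Emit:
play_rows([
  [[0,0,0.002,0],[0,0,0,0],[0,0,0,0],[0,0,0,0],[0,0,0,0]],
], gripper=0.0, squeeze=50)

```text
time: 4.57
ee_pos: [0.5906, -0.1057, 0.1626]
tcp_rot: [179.9, 0.0, 99.3]
wrist_force: [5.1, -0.0, -0.3]
opening: 0.0078
grasp_force: 48.7
```

```bash
python3 st.py
python3 - <<'E'
from h import *
b=cam("side")
crop(b,290,180,110,110,4,"g2")
E
```

```text
cab [-0.158  -0.0872  0.1626] q [-10.2  10.9   9.1  88.1   0.   70.5] 99.29590488904931 F [ 5.1 -0.  -0.3] 0.007818568504880937 48.720771074295044 4.5667
```

View pics/g2.png

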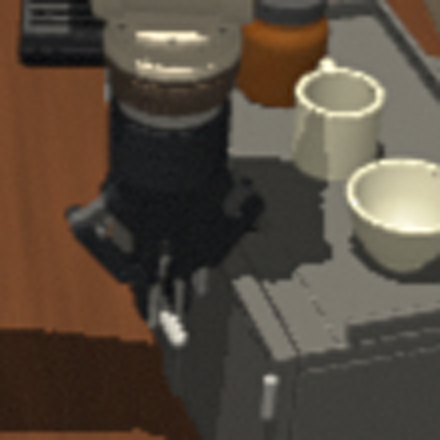

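The side crop shows the bar end at (172,328) held between the fingertips, and the door-side knuckle at about (255,205), above the door top but close. I'll regrip 3 mm higher for clearance, then press.

Emit:
play_rows([
  [[0,-0.0015,0,0],[0,0,-0.003,0],[0,0,0,0],[0,0,0,0],[0,0,0,0]],
], gripper=0.025)

```text
time: 5.03
ee_pos: [0.5882, -0.106, 0.1653]
tcp_rot: [-180.0, 0.0, 99.3]
wrist_force: [0.4, -1.1, 0.6]
opening: 0.0247
grasp_force: 0.0
```

Emit:
play_rows([
  [[0,0,0,0],[0,0,0,0],[0,0,0,0],[0,0,0,0],[0,0,0,0]],
], gripper=0.0, squeeze=55)

```text
time: 5.45
ee_pos: [0.5904, -0.1057, 0.1656]
tcp_rot: [179.7, 0.0, 99.3]
wrist_force: [11.6, 1.6, -2.4]
opening: 0.0075
grasp_force: 53.6
```

Emit:
play_rows([
  [[0.0005,0,0.004,0],[0.001,0,0.004,0],[0.0015,0,0.004,0],[0.0015,-0.001,0.004,0],[0,0,0,0]],
])

```text
time: 5.87
ee_pos: [0.5901, -0.1035, 0.1521]
tcp_rot: [179.5, 0.3, 99.2]
wrist_force: [12.5, -9.0, 10.1]
opening: 0.0074
grasp_force: 59.8
```

```bash
python3 st.py
```

```text
cab [-0.1581 -0.085   0.1521] q [-9.9 10.2  7.1 86.3 -0.1 70.9] 99.22128905324355 F [12.5 -9.  10.1] 0.0073884454245724245 59.84217882156372 5.8667
```

Emit:
play_rows([
  [[0,0,0.003,0],[0.0005,0,0.002,0],[0,0,0,0],[0,-0.0005,0,0],[0,0,0,0]],
])

```text
time: 6.28
ee_pos: [0.5901, -0.1037, 0.1479]
tcp_rot: [179.4, 0.4, 99.2]
wrist_force: [14.5, -11.4, 11.1]
opening: 0.008
grasp_force: 61.4
```

```bash
python3 st.py
```

```text
cab [-0.1582 -0.0851  0.1479] q [-9.9 10.1  6.6 85.7 -0.2 70.9] 99.20561158196048 F [ 14.5 -11.4  11.1] 0.00800634957188107 61.36427342891693 6.2833
```

Emit:
play_rows([
  [[0,0,0.003,0],[0,0,0.002,0],[0,0,0,0],[0,0,0,0],[0,0,0,0]],
])

```text
time: 6.7
ee_pos: [0.5898, -0.1029, 0.1435]
tcp_rot: [179.4, 0.3, 99.2]
wrist_force: [10.7, -7.0, 15.3]
opening: 0.0073
grasp_force: 64.5
```

```bash
python3 st.py
```

```text
cab [-0.1583 -0.0844  0.1435] q [-9.9 10.1  6.  85.3 -0.1 70.9] 99.24191886476851 F [10.7 -7.  15.3] 0.007322286841459384 64.53152060508728 6.7
```

Emit:
play_rows([
  [[0,-0.001,0.002,0],[0.001,0,0.002,0],[0,-0.001,0,0],[0,0,0,0],[0,0,0,0]],
])

```text
time: 7.12
ee_pos: [0.5879, -0.1031, 0.1393]
tcp_rot: [179.4, 0.4, 99.2]
wrist_force: [11.6, -12.3, 14.1]
opening: 0.0077
grasp_force: 66.8
```

```bash
python3 st.py
```

```text
cab [-0.1603 -0.0842  0.1393] q [-9.9  9.8  5.2 84.7 -0.2 70.9] 99.21696620117861 F [ 11.6 -12.3  14.1] 0.007664923294873568 66.80234670639038 7.1167
```

Emit:
play_rows([
  [[-0.0017,-0.0039,0,-0.04],[-0.0017,-0.0039,0,-0.04],[-0.0017,-0.0039,0,-0.04],[-0.0017,-0.0039,0,-0.04],[0,0,0,0]],
])

```text
time: 7.53
ee_pos: [0.5744, -0.1139, 0.1394]
tcp_rot: [179.4, 0.5, 108.5]
wrist_force: [15.5, -14.3, 12.4]
opening: 0.0077
grasp_force: 66.4
```

```bash
python3 st.py
```

```text
cab [-0.1754 -0.0927  0.1394] q [-11.1   8.2   3.4  84.5  -0.2  60.4] 108.48811413543244 F [ 15.5 -14.3  12.4] 0.007684628554490809 66.35051965713501 7.5333
```

Emit:
play_rows([
  [[-0.0032,-0.0048,-0.005,-0.05],[-0.0032,-0.0048,-0.005,-0.05],[-0.0027,-0.0048,-0.005,-0.05],[-0.0027,-0.0048,-0.005,-0.05],[-0.0022,-0.0048,-0.005,-0.05]],
])

```text
time: 7.95
ee_pos: [0.5535, -0.1326, 0.1594]
tcp_rot: [-180.0, -0.1, 123.0]
wrist_force: [1.5, 3.9, -8.3]
opening: 0.0072
grasp_force: 62.9
```

```bash
python3 st.py
```

```text
cab [-0.199  -0.1078  0.1594] q [-13.5   6.9   4.2  87.4   0.1  43.5] 122.98632633889518 F [ 1.5  3.9 -8.3] 0.007182280562167804 62.91142702102661 7.95
```

Emit:
play_rows([
  [[-0.0046,-0.0095,0,-0.1],[-0.0046,-0.0095,0,-0.1],[-0.0046,-0.0095,0,-0.1],[-0.0046,-0.0095,0,-0.1],[-0.0046,-0.0095,0,-0.1]],
])

```text
time: 8.37
ee_pos: [0.536, -0.1826, 0.1597]
tcp_rot: [180.0, -0.0, 151.7]
wrist_force: [5.0, 0.5, -4.6]
opening: 0.0077
grasp_force: 61.4
```

```bash
python3 st.py
```

```text
cab [-0.2243 -0.1543  0.1597] q [-18.8   6.4   3.6  87.3   0.    9.4] 151.72644922156346 F [ 5.   0.5 -4.6] 0.007731157695928901 61.44082546234131 8.3667
```

Emit:
play_rows([
  [[-0.005,-0.0103,0,-0.108],[-0.005,-0.0103,0,-0.108],[-0.005,-0.0103,0,-0.108],[-0.005,-0.0103,0,-0.108],[-0.005,-0.0103,0,-0.108]],
])

```text
time: 8.78
ee_pos: [0.5452, -0.2391, 0.1597]
tcp_rot: [-180.0, -0.1, -177.4]
wrist_force: [-0.3, -2.5, -2.6]
opening: 0.0076
grasp_force: 61.8
```

Emit:
play_rows([
  [[-0.003,-0.006,0,-0.06],[0,0,0,0],[0,0,0,0],[0,0,0,0],[0,0,0,0]],
])

```text
time: 9.2
ee_pos: [0.5481, -0.2451, 0.1597]
tcp_rot: [-179.9, -0.1, -174.3]
wrist_force: [-3.6, -5.3, -1.9]
opening: 0.0075
grasp_force: 61.7
```

```bash
python3 st.py
```

```text
cab [-0.2224 -0.2179  0.1597] q [-24.   11.1   9.   88.   -0.1 -29.7] -174.28602688821718 F [-3.6 -5.3 -1.9] 0.007456032079732986 61.66114568710327 9.2
```

Emit:
play_rows([
  [[0,0,0,0],[0,0,0,0],[0,0,0,0],[0,0,0,0],[0,0,0,0]],
], gripper=0.028)

```text
time: 9.62
ee_pos: [0.5491, -0.2439, 0.1604]
tcp_rot: [-180.0, 0.0, -174.2]
wrist_force: [0.4, 1.0, -0.2]
opening: 0.0282
grasp_force: 0.0
```

Emit:
play_rows([
  [[0,0,-0.01,0],[0,0,-0.02,0],[0,0,-0.025,0],[0,0,-0.025,0],[0,0,-0.025,0]],
])

```text
time: 10.03
ee_pos: [0.5488, -0.2439, 0.2673]
tcp_rot: [-180.0, 0.0, -174.2]
wrist_force: [0.6, -0.5, 0.9]
opening: 0.0281
grasp_force: 0.0
```

Emit:
play_rows([
  [[0,0,0,-0.12],[0,0,0,-0.12],[0,0,0,-0.12],[0,0,0,-0.12],[0,0,0,-0.12]],
])

```text
time: 10.45
ee_pos: [0.549, -0.244, 0.2662]
tcp_rot: [-180.0, 0.0, -139.5]
wrist_force: [0.3, -0.2, -0.3]
opening: 0.0278
grasp_force: 0.0
```

Emit:
play_rows([
  [[0,0,0,-0.12],[0,0,0,-0.12],[0,0,0,-0.12],[0,0,0,-0.12],[0,0,0,-0.12]],
])

```text
time: 10.87
ee_pos: [0.549, -0.244, 0.2662]
tcp_rot: [-180.0, -0.0, -105.1]
wrist_force: [-0.1, -0.8, 0.5]
opening: 0.0279
grasp_force: 0.0
```

Emit:
play_rows([
  [[0,0,0,-0.12],[0,0,0,-0.12],[0,0,0,-0.12],[0,0,0,-0.074],[0,0,0,0]],
])

```text
time: 11.28
ee_pos: [0.549, -0.244, 0.2661]
tcp_rot: [-180.0, -0.0, -80.4]
wrist_force: [-0.6, 0.4, -0.2]
opening: 0.0279
grasp_force: 0.0
```

```bash
python3 st.py;python3 - <<'E'
from h import *
crop(cam("side"),260,150,190,190,3,"g3")
E
```

```text
cab [-0.2214 -0.217   0.2661] q [ -24.    13.2   23.3  100.1    0.  -123.6] -80.3823084568517 F [-0.6  0.4 -0.2] 0.027871001896436737 0.0 11.2833
```

View pics/g3.png

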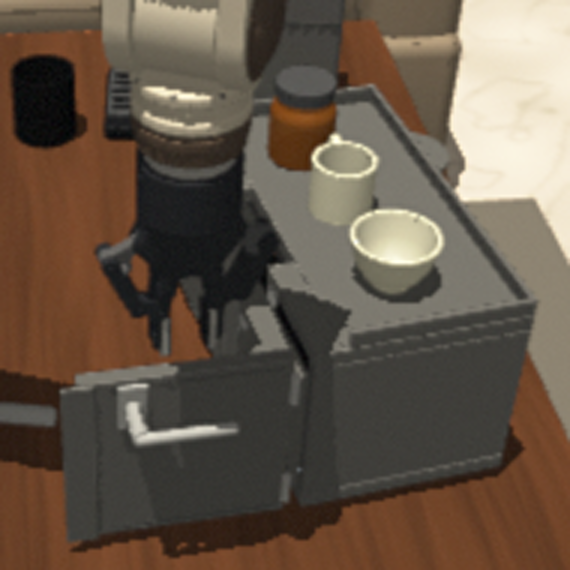

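The side crop shows the right door open about 85°, lever level at (140-235, 435), and the things on top undisturbed. Next I go over the left door's free edge.

Emit:
play_rows([
  [[-0.0341,-0.0161,0,0.006],[-0.0341,-0.0161,0,0],[-0.0341,-0.0161,0,0],[-0.0341,-0.0161,0,0],[-0.0341,-0.0161,0,0]],
], gripper=0.03)

```text
time: 11.75
ee_pos: [0.6015, -0.0613, 0.2659]
tcp_rot: [-180.0, -0.0, -81.1]
wrist_force: [0.7, -1.4, -0.4]
opening: 0.0299
grasp_force: 0.0
```

Emit:
play_rows([
  [[-0.0341,-0.0161,0,0],[-0.0341,-0.0161,0,0],[0,0,0,0],[0,0,0,0],[0,0,0,0]],
])

```text
time: 12.17
ee_pos: [0.6223, 0.0094, 0.2655]
tcp_rot: [180.0, -0.0, -81.0]
wrist_force: [-0.8, -0.3, 0.1]
opening: 0.0299
grasp_force: 0.0
```

```bash
python3 st.py
```

```text
cab [-0.1082  0.0213  0.2655] q [  0.9  16.5  27.2 100.7  -0.  -98.1] -80.99283267362075 F [-0.8 -0.3  0.1] 0.029919881469851597 0.0 12.1667
```

Emit:
play_rows([
  [[0,0,0.015,0],[0,0,0.015,0],[0,0,0.015,0],[0,0,0.008,0],[0,0,0,0]],
])

```text
time: 12.58
ee_pos: [0.6215, 0.0081, 0.2107]
tcp_rot: [179.9, 0.0, -81.1]
wrist_force: [-0.4, -0.2, 0.0]
opening: 0.0301
grasp_force: 0.0
```

```bash
python3 st.py;python3 - <<'E'
from h import *
c=cam("side"); crop(c,290,170,90,90,6,"g4"); p=np.load("p.npy")
print((proj(c,cab(p,[(-.117,.02,.199),(-.101,.02,.199),(-.074,.02,.2),(-.109,.0,.199)]))-[290,170])*6)
E
```

```text
cab [-0.1092  0.0202  0.2107] q [  0.8  14.9  19.1  94.3  -0.  -98.2] -81.06913032105095 F [-0.4 -0.2  0. ] 0.030072128398815512 0.0 12.5833
[[261.59051631 316.6671191 ]
 [294.28873417 311.67563984]
 [349.19569297 301.58119598]
 [290.90615805 338.84300605]]
```

View pics/g4.png

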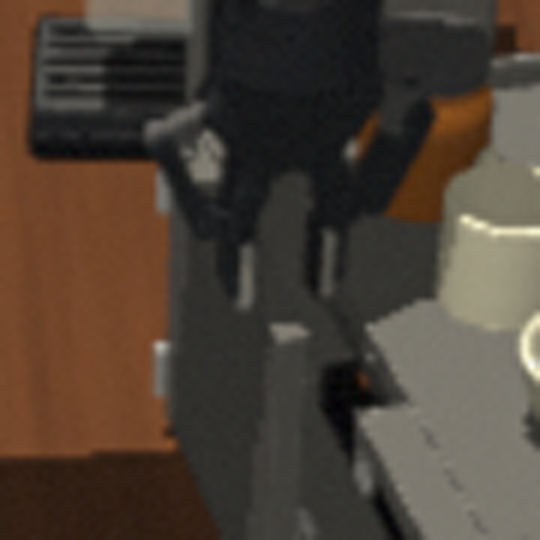

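The crop shows the left door's free-edge top at (290,330), matching my projection (291,339). The fingertips at (245,305) and (325,290) straddle the door, with the rear one over the scoop. I'll descend and pinch.

Emit:
play_rows([
  [[0,0,0.008,0],[0,0,0.008,0],[0,0,0.008,0],[0,0,0.008,0],[0,0,0,0]],
])

```text
time: 13.05
ee_pos: [0.6218, 0.0095, 0.178]
tcp_rot: [179.9, 0.0, -80.9]
wrist_force: [-0.6, 0.5, -0.3]
opening: 0.0301
grasp_force: 0.0
```

```bash
python3 st.py
```

```text
cab [-0.1087  0.0215  0.178 ] q [  0.9  14.4  14.9  90.6  -0.  -98.2] -80.91784327886646 F [-0.6  0.5 -0.3] 0.030081120898786923 0.0 13.05
```

Emit:
play_rows([
  [[0,0,0,0],[0,0,0,0],[0,0,0,0],[0,0,0,0],[0,0,0,0]],
], gripper=0.0, squeeze=60)

```text
time: 13.47
ee_pos: [0.6223, 0.0096, 0.1802]
tcp_rot: [180.0, 0.0, -80.9]
wrist_force: [-0.7, -0.2, -4.4]
opening: 0.0145
grasp_force: 59.9
```

Emit:
play_rows([
  [[0.0002,0.0033,0,0.02],[0.0002,0.0065,0,0.04],[0.0002,0.0065,0,0.04],[0.0002,0.0065,0,0.04],[0,0,0,0]],
])

```text
time: 13.88
ee_pos: [0.5988, 0.0063, 0.1802]
tcp_rot: [180.0, 0.0, -89.1]
wrist_force: [-0.7, 2.1, -5.9]
opening: 0.0146
grasp_force: 60.2
```

```bash
python3 st.py
```

```text
cab [-0.1319  0.0221  0.1802] q [  0.6  11.   11.2  90.2   0.  -90.3] -89.10045498641081 F [-0.7  2.1 -5.9] 0.01464576996424616 60.213868618011475 13.8833
```

Emit:
play_rows([
  [[0,0.0163,0,0.1],[0,0.0163,0,0.1],[0,0.0163,0,0.1],[0,0.0163,0,0.1],[0,0.0163,0,0.1]],
])

```text
time: 14.3
ee_pos: [0.5198, 0.0211, 0.1801]
tcp_rot: [180.0, 0.0, -117.8]
wrist_force: [1.4, 5.9, -5.1]
opening: 0.0144
grasp_force: 60.4
```

```bash
python3 st.py
```

```text
cab [-0.2075  0.0493  0.1801] q [  2.3   0.1  -0.6  89.3   0.  -59.9] -117.82461421080973 F [ 1.4  5.9 -5.1] 0.014373237926798267 60.40718615055084 14.3
```

Emit:
play_rows([
  [[-0.0002,0.0163,0,0.1],[-0.0002,0.0163,0,0.1],[-0.0002,0.0163,0,0.1],[-0.0002,0.0163,0,0.1],[-0.0002,0.0163,0,0.1]],
])

```text
time: 14.72
ee_pos: [0.4569, 0.0722, 0.1801]
tcp_rot: [-180.0, -0.1, -146.5]
wrist_force: [-3.0, -0.5, -5.4]
opening: 0.0145
grasp_force: 60.4
```

```bash
python3 st.py
```

```text
cab [-0.2614  0.1099  0.1801] q [  9.   -7.6  -7.9  89.8  -0.1 -24.5] -146.4958093733247 F [-3.  -0.5 -5.4] 0.014524919727602174 60.44970989227295 14.7167
```

Emit:
play_rows([
  [[0,0.0163,0,0.1],[0,0.0163,0,0.1],[0,0.0163,0,0.1],[0,0,0,0],[0,0,0,0]],
])

```text
time: 15.13
ee_pos: [0.4338, 0.1156, 0.1801]
tcp_rot: [-180.0, -0.2, -163.4]
wrist_force: [-7.9, -3.4, -3.2]
opening: 0.0145
grasp_force: 60.7
```

Emit:
play_rows([
  [[0,0,0,0],[0,0,0,0],[0,0,0,0],[0,0,0,0],[0,0,0,0]],
], gripper=0.034)

```text
time: 15.55
ee_pos: [0.4359, 0.1154, 0.1807]
tcp_rot: [-180.0, 0.1, -163.4]
wrist_force: [0.4, -0.5, 0.3]
opening: 0.0342
grasp_force: 0.0
```

Emit:
play_rows([
  [[0,0,-0.01,0],[0,0,-0.02,0],[0,0,-0.03,0],[0,0,-0.03,0],[0,0,-0.03,0]],
])

```text
time: 15.97
ee_pos: [0.4353, 0.1153, 0.3024]
tcp_rot: [-180.0, 0.0, -163.4]
wrist_force: [0.6, 0.2, 0.9]
opening: 0.0341
grasp_force: 0.0
```

Emit:
play_rows([
  [[0.03,0,0,0],[0.03,0,0,0],[0.02,0,0,0],[0,0,0,0],[0,0,0,0]],
])

```text
time: 16.38
ee_pos: [0.3587, 0.0925, 0.3016]
tcp_rot: [-180.0, 0.2, -163.4]
wrist_force: [0.5, -0.9, -0.9]
opening: 0.0342
grasp_force: 0.0
```

```bash
python3 st.py;python3 - <<'E'
from h import *
a=cam("top"); b=cam("side")
x=[cv2.resize(c["img"][v:v+190,u:u+190],None,fx=2,fy=2,interpolation=cv2.INTER_CUBIC) for c,u,v in((a,215,120),(b,255,150))]
cv2.imwrite("pics/g5.png",np.hstack(x))
E
```

```text
cab [-0.355   0.1458  0.3016] q [ 14.5 -17.   -2.  104.8   0.   -2.1] -163.43914355796198 F [ 0.5 -0.9 -0.9] 0.03417847954445914 0.0 16.3833
```

View pics/g5.png

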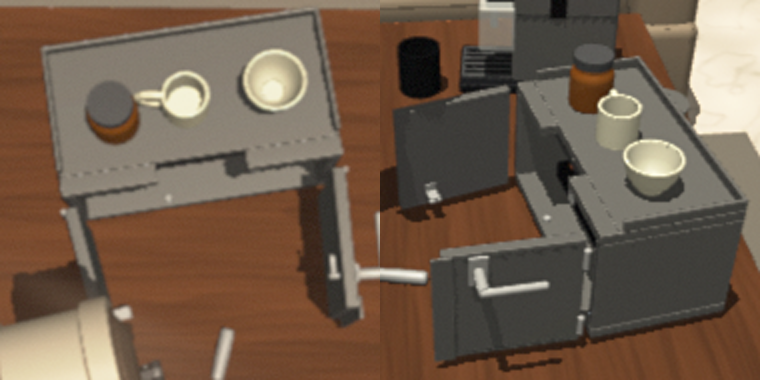

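Both doors stand about square (left panel: left door along (80,250), right door along (340,240)). The lever is level, the things on top have not moved, and the gripper is clear.

```bash
python3 -c "
from workcell import bot
print(bot.job_done())"
```

```text
the job is handed in; nothing more can be done
None
```

I opened the right door, then the left. Both stand at about 85°, the lever sprang back level, none of the things standing on the cabinet moved, and I handed the job in at about 16 s with the gripper clear; no verdict came back.

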